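Cull the short bolt, then hold the sprung bin lid below its balance point

TASK

One of the four bolts standing on the rubber mat is too short: put it in the scrap tin, leaving the three good ones standing where they are. Then take the lid of the sprung hardware bin by its grip, raise it clearly past its balance point without letting it swing wide open, ease it back, and finish while still holding it steady with the fingers just below the balance point, so that I can drop the good bolts in. Leave the spray can, wrench and tape alone.

Things in the scene. Friction and masses are not known exactly. Their poses are not given: they have to be found in the camera images.
- lid (a joint): opening angle of the sprung lid, rad: 0 = shut, level; 1.5 = its stop. Hinge along the bin's far upper edge. Balance point 1.0 (57 deg): below it the lid falls shut (about 1 N at the grip when shut, 0.4 N at 0.85); above it a spring carries it open. Clearly past: 1.05 or more; just below: 0.73 to 0.96; wide open: 1.4. Lid: grey steel, 0.95 kg, 200 deep, 250 wide, 6 mm thick, front hem 16 mm thick
- lid_grip (a point): centre of the lid's grip: black barrel, 28 mm diameter, 26 mm long, flat ends, parallel to the hinge, 50 mm in front of the middle of the lid's front edge on a neck 12 mm wide. Can be pinched across its flat ends. 250 mm from the hinge line, in the lid's plane; 114 mm above the work surface when shut. Axes of the lid: y along hinge and barrel, x from grip to hinge
- bin_hinge (a point): middle of the lid's hinge line, 114 mm above the work surface, fixed to the bin. x level, away from the grip and the bin's front; y along the hinge; z up. At lid angle a the grip is 250*cos(a) mm towards -x and 250*sin(a) mm above this point, in this frame
- bin: open-topped grey sheet-steel bin under the lid, fixed to the bench, 200 (x) by 250 (y) by 110 mm tall, front towards -x. Origin at the centre of its underside; the hinge is over its far (+x) wall
- bolt_mat: black rubber mat fixed to the bench, 80 (x) by 250 (y) by 4 mm thick; the four bolts stand on it in a row along its y axis, about 60 mm apart, in any order. Origin at the centre of its underside
- scrap_tin: open square aluminium tin fixed to the bench, empty, 110 by 110 by 40 mm tall, walls and floor 3 mm. Origin at the centre of its underside; x and y along its sides
- spray_can: bystander: upright plain metal spray can with a black cap, 64 mm in diameter, 175 mm tall, to the right of the bin. Origin at its underside
- wrench: bystander: wrench lying flat on the bench near the robot. Origin under its middle
- tape_roll: bystander: grey ring lying flat beyond the bin, 96 mm in diameter, 24 mm tall. Origin at the centre of its underside
- bolt_a_mid (a point): a good bolt: steel hex bolt standing head-down on the mat, 66 mm tall in all: hexagonal head 10 mm tall, 26 mm wide, at the bottom, then a round shank 14 mm in diameter up to the top. About 0.1 kg. The point is its centre, half-way up (33 mm above its underside); z runs up the shank
- bolt_b_mid (a point): a good bolt: steel hex bolt standing head-down on the mat, 66 mm tall in all: hexagonal head 10 mm tall, 26 mm wide, at the bottom, then a round shank 14 mm in diameter up to the top. About 0.1 kg. The point is its centre, half-way up (33 mm above its underside); z runs up the shank
- bolt_c_mid (a point): a good bolt: steel hex bolt standing head-down on the mat, 66 mm tall in all: hexagonal head 10 mm tall, 26 mm wide, at the bottom, then a round shank 14 mm in diameter up to the top. About 0.1 kg. The point is its centre, half-way up (33 mm above its underside); z runs up the shank
- bolt_short_mid (a point): the short bolt, to be culled: steel hex bolt standing head-down on the mat, 42 mm tall in all: hexagonal head 10 mm tall, 26 mm wide, at the bottom, then a round shank 14 mm in diameter up to the top. About 0.1 kg. The point is its centre, half-way up (21 mm above its underside); z runs up the shank
Mind the look-alikes: they are no part of the job. What is shaped like the part that bears bolt_c_mid but brown is not meant.

How it is judged:
By the outcome, as a careful person would: the job done as asked, in the order asked, and still so for the second after the job is handed in, while the arm keeps its last pose, push and grip.
It also fails if it takes over 53 s, if anything falls off the work surface, if the arm or the gripper's body presses on something with over 40 N, if the wrist force passes 120 N, or if a joint passes its speed limit or range.

ROBOT

A 6-joint arm with a two-finger parallel gripper is mounted at the origin on the work surface. World frame = base frame: x ahead of the robot, y to its left, z up, the work surface at z = 0. Lengths are in m, angles in rad, forces in N, time in s.
With the tool pointing down it reaches from about 0.325 to 0.9 m from the base axis. Payload 3.5 kg.
Tool frame: the origin (TCP) lies midway between the tips of the shut fingers; the grasp point (between the pads) lies 19 mm behind it; z points along the fingers, y is the direction in which the jaws open and shut (so a half turn about z gives the same grasp; the last joint's range is limited). The gripper opens to 85 mm and grips with 20 to 120 N. Pads are 22 mm wide; open, the fingers measure 114 mm over their backs; the gripper's body (76 mm by 85 mm) begins 54 mm behind the grasp point. The pads swing forward as they close: fully open they stand 13 mm farther back than shut.
Start: joints at [1.086, 0.276, -0.026, 1.268, 0, 1.467], TCP at [0.233, 0.58, 0.231] pointing down, gripper open.
Joint ranges: [-3.12, 3.12], [-0.85, 1.88], [-1.08, 1.24], [-1.95, 2.15], [-1.57, 1.53], [-3.14, 3.14]. Speed limits (rad/s): [2.57, 2.57, 3.14, 3.14, 3.14, 3.14].

INTERFACE

Orientations are given as [roll, pitch, yaw] about the fixed x, y, z axes, in that order (R = Rz(yaw) Ry(pitch) Rx(roll)).
In Python, from bench import manip, optics, look_for, silhouettes, mark_of gives the robot as it stands.
- The arm moves only by the tool send_rows, never from a script. Its argument "targets" is a list of rows, each an object of numbers: "dx", "dy", "dz": the shift along the tool's x, y, z in units of 25 mm (1.0 is 25 mm); "ax", "ay", "az": the turn, a rotation vector about the tool's x, y, z in units of 6 degrees (1.0 is 6 degrees). A call has exactly 5 rows; each row shifts and turns the commanded pose from where the row before left it, along the tool's axes as they then stand; what a row does not reach is not made up. A row lasts 1/8 s, in which the tool goes at most 62.5 mm and 10.7 degrees, less where a joint would pass 70% of its speed; a pose out of reach is approached as far as the arm can. A call is refused whole if a number of a shift passes 1 or a number of a turn 1, either way. A call with a gripper value outside its range is refused whole. "hand" is the gripper's target within -1 to 1 (shut at 1, half-way at 0, fully open at -1), set as the call begins (left out, the last holds). The fingers move at their own pace and stop on an object; "grip_force" is the grip in N (left out, the last holds). Time passes only in rows, so rows that do not move let the fingers close, or fill a call up. It gives the time, the measured TCP pose, the force and the opening at its end, in the units of the state.
- manip.read_state(): the state, without advancing time (a new reading comes with each control period).
- optics.get_image(name): name is "scene" or "top"; returns (picture, depth): 400x640x3 uint8, blue, green, red; 400x640 float32, m along the optical axis (not along the pixel's ray), 0 where there is no reading.
- optics.camera_params(name): a dict with "vfov" (degrees; the focal length in pixels is half the picture's height over the tangent of half this angle, whatever the lens; pixels are square), "cx", "cy" (the principal point, pixels), "T" (4x4, takes a point from camera to world coordinates). Camera axes: x right, y down, z forward; pixel columns grow to the right and rows downward; lengths in m; the calibration is good to about 2 mm. A picture is of the moment at which its call begins. camera_params takes no time and is no camera call.
- manip.finish_job(): hands the job in, once; it reports no verdict.
Trained networks look in the newest picture that a camera, given by its name, has taken for a name from the list of things; names that differ only in an ending like _2 or _b are one class to them, and where a whole thing is asked for, a point or a joint stands for the part that bears it (a point fixed in the world has none). Each returns a list of dicts, best first, with "confidence" (0 to 1); they miss things now and then, are a little off and sometimes report something else, mostly with a low value. They report only what shows in the picture. A call takes as long as a camera call. They do not tell look-alikes from the thing itself.
- look_for(camera, name): "pixel" ([column, row] in pixels, amid what is visible of it).
- silhouettes(camera, name): "mask" (400x640 bool, what is visible of it) and "pixel" ([column, row] in pixels, amid what is visible of it).
- mark_of(camera, name): "pixel" ([column, row] in pixels: a listed point, or the origin of a listed thing).
The state is a dict: "t": time; "q": joint angles; "joint_vel": joint speeds; "effort": joint torques, N m; "tcp_pos": TCP position; "eef_rot": TCP orientation; "force": force on the tool from outside, world axes, zero at the start; "moment": the same for the moment, N m; "grip_width": opening from 0.0 (shut) to 1.0 (fully open).
Only numpy, scipy, OpenCV 4.12 (cv2) and the standard library are available. Lean on these libraries where they do the work, as an engineer would, in place of code of your own. Each camera call takes 0.05 s, during which the arm holds its last target.

## Working session

There is one attempt and no reset: what is moved stays moved. The work goes in short steps, Python scripts to look and compute and a tool call to move; the robot and the scene stay as the last step left them, time stands still between calls to the robot, and variables do not carry over. Pictures are saved under pics/ and viewed, and the job is handed in when it is done.

Besides the shell and the picture viewer there is one more tool, called after ">>>" as name(argument=value, ...) on one line, values as JSON. send_rows: Moves the arm, as the interface text tells. Its arguments: {"type":"object","properties":{"targets":{"type":"array"},"hand":{"type":"number"},"grip_force":{"type":"number"}},"required":["targets"]}

```bash
ls; mkdir -p pics
python3 - <<'E'
from bench import manip, optics
import cv2,numpy as np
print(manip.read_state())
for n in("scene","top"):
    p,d=optics.get_image(n); cv2.imwrite(f"pics/{n}0.png",p); np.save(f"pics/{n}_d0.npy",d)
    print(n,optics.camera_params(n))
E
```

```text
pics
{'t': 0.0, 'q': array([ 1.08562647e+00,  2.77151983e-01, -2.78949918e-02,  1.26798708e+00,
        3.22306814e-05,  1.46740156e+00]), 'joint_vel': array([-0.00018505, -0.00078497,  0.00058629, -0.00087131, -0.00022046,
        0.00105561]), 'effort': array([-9.44691674e-04, -4.45508766e+01,  2.95201313e+01,  1.63737999e-02,
       -8.04183651e-05,  5.53603936e-07]), 'tcp_pos': array([0.23248791, 0.57931212, 0.23014126]), 'eef_rot': array([-3.13937020e+00, -2.63015602e-04,  2.75981724e+00]), 'force': array([-0.03704464,  0.88938531, -0.75300026]), 'moment': array([-0.02544637, -0.01942976,  0.01282394]), 'grip_width': 1.0024237037542936}
scene {'vfov': 51.28423159896119, 'cx': 317.2457897152007, 'cy': 199.78329644613243, 'T': array([[-0.53836236,  0.70204371, -0.46615513,  1.07255358],
       [ 0.84267484,  0.44318005, -0.30576226,  0.26246815],
       [-0.00806782, -0.55742809, -0.83018603,  0.98235955],
       [ 0.        ,  0.        ,  0.        ,  1.        ]])}
top {'vfov': 45.28863614203327, 'cx': 313.33056327614884, 'cy': 200.08310128945786, 'T': array([[ 0.02212996, -0.99322852,  0.11404985,  0.43355706],
       [-0.99971058, -0.02090791,  0.01190024, -0.09338416],
       [-0.00943512, -0.11428019, -0.99340375,  1.60072305],
       [ 0.        ,  0.        ,  0.        ,  1.        ]])}
```

View pics/scene0.png

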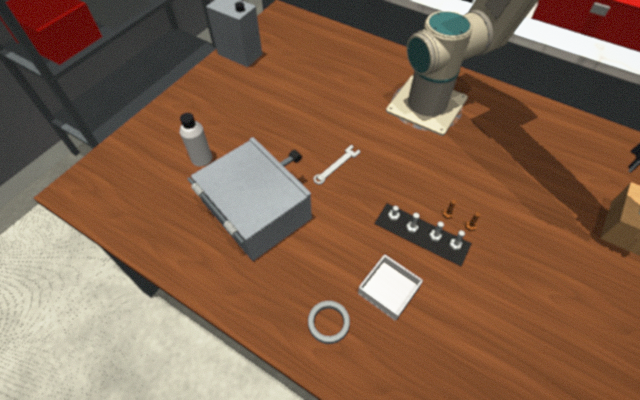

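View pics/top0.png

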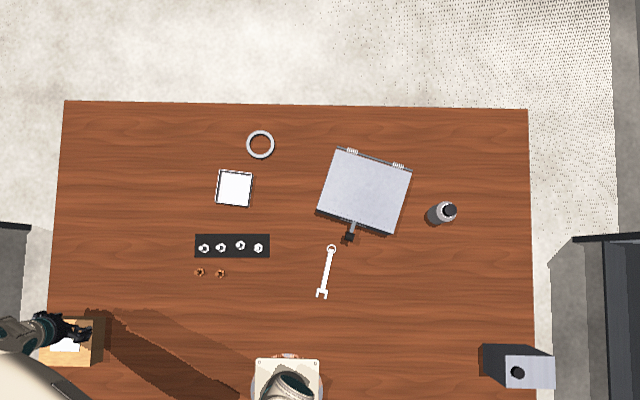

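The scene view shows the mat with bolts at about (394,212), (413,222), (436,231) and (457,240), two brown decoys at about (449,208) and (472,222), the tin at (390,287), and the lid grip at about (292,157). I'll measure next.

```bash
cat > h.py <<'E'
import numpy as np,cv2
from bench import manip, optics, look_for, silhouettes, mark_of
def K(n):
    c=optics.camera_params(n); return 200/np.tan(np.radians(c['vfov']/2)),c['cx'],c['cy'],np.array(c['T'])
def ray(n,px):
    f,cx,cy,T=K(n); d=T[:3,:3]@np.array([(px[0]-cx)/f,(px[1]-cy)/f,1]); return T[:3,3],d
def atz(n,px,z):
    o,d=ray(n,px); return o+d*(z-o[2])/d[2]
def proj(n,P):
    f,cx,cy,T=K(n); p=T[:3,:3].T@(np.asarray(P)-T[:3,3]); return np.array([cx+f*p[0]/p[2],cy+f*p[1]/p[2]])
def cloud(n,d):
    f,cx,cy,T=K(n); v,u=np.mgrid[:400,:640]; P=np.stack([(u-cx)/f*d,(v-cy)/f*d,d],-1); return P@T[:3,:3].T+T[:3,3]
def tri(a,b):
    (o1,d1),(o2,d2)=ray('scene',a),ray('top',b)
    s=np.linalg.lstsq(np.c_[d1,-d2],o2-o1,rcond=None)[0]; p,q=o1+s[0]*d1,o2+s[1]*d2
    return (p+q)/2,np.linalg.norm(p-q)
E
python3 - <<'E'
from h import *
np.set_printoptions(precision=4,suppress=True)
for n in("scene","top"):
    for k in("bolt_short_mid","bolt_a_mid","lid_grip","bin_hinge","scrap_tin","bolt_mat"):
        print(n,k,[(np.round(r['pixel'],1).tolist(),round(r['confidence'],2)) for r in mark_of(n,k)])
p=cv2.imread('pics/scene0.png'); t=cv2.imread('pics/top0.png')
a=cv2.resize(p[190:270,370:490],None,fx=6,fy=6,interpolation=cv2.INTER_CUBIC)
b=cv2.resize(p[130:260,180:320],None,fx=5,fy=5,interpolation=cv2.INTER_CUBIC)
c=cv2.resize(t[225:285,185:285],None,fx=7,fy=7,interpolation=cv2.INTER_CUBIC)
for i,x in enumerate((a,b[:600],c)): cv2.imwrite(f'pics/z{i}.png',x); 
for n in("scene","top"):
    d=np.load(f'pics/{n}_d0.npy'); C=cloud(n,d)
    m=(d>0)&(C[...,2]>0.015)&(C[...,2]<0.12)&(C[...,0]>.3)&(C[...,0]<.75)&(C[...,1]>0)&(C[...,1]<.5)
    k,l,s,ce=cv2.connectedComponentsWithStats(m.astype(np.uint8))
    for i in range(1,k):
        if s[i,4]>4: q=C[l==i]; print(n,ce[i],s[i,4],q.mean(0),q[:,2].max())
E
```

```text
scene bolt_short_mid [([391.3, 213.1], 0.52)]
scene bolt_a_mid []
scene lid_grip [([298.0, 156.3], 0.66), ([436.9, 230.7], 0.56)]
scene bin_hinge [([214.6, 204.2], 0.67)]
scene scrap_tin [([388.7, 290.3], 0.95), ([415.5, 226.4], 0.28)]
scene bolt_mat [([418.5, 232.7], 0.61)]
top bolt_short_mid [([255.7, 248.7], 0.55)]
top bolt_a_mid [([237.7, 246.4], 0.45), ([361.0, 194.0], 0.4)]
top lid_grip [([349.5, 237.2], 0.92)]
top bin_hinge [([373.2, 160.4], 0.75)]
top scrap_tin [([234.9, 188.5], 0.63)]
top bolt_mat [([230.8, 247.2], 0.97)]
scene [451.0854 206.0976] 82 [0.3731 0.2309 0.0459] 0.06726760852207336
scene [394.4286 210.8214] 56 [0.4592 0.1079 0.0336] 0.049826792979587475
scene [414.0562 220.5955] 89 [0.4675 0.1669 0.0466] 0.07212135066804615
scene [474.4941 218.5176] 85 [0.3773 0.2976 0.0465] 0.07025351938491309
scene [438.1304 228.913 ] 92 [0.4577 0.23   0.0473] 0.0742319717707044
scene [458.5253 238.1212] 99 [0.454  0.2844 0.0458] 0.0717860224931488
scene [389.8473 284.4305] 655 [0.6514 0.1927 0.0312] 0.04333297002834113
top [232.7575 186.6679] 268 [0.6527 0.1928 0.0334] 0.048554240541359706
top [239.7609 245.2391] 46 [0.4601 0.1602 0.0437] 0.07684020573343964
top [202.9773 247.9091] 44 [0.4489 0.2784 0.0468] 0.07675408505202763
top [220.6364 247.3409] 44 [0.452  0.2218 0.0443] 0.07868138051837725
top [258.027  248.0811] 37 [0.4524 0.1022 0.0319] 0.05151572584782893
top [197.2 272.3] 30 [0.3708 0.2916 0.0531] 0.07318627483223206
top [217.9032 273.871 ] 31 [0.3674 0.2246 0.0551] 0.07488134042709627
```

Run:
```python
from h import *
np.set_printoptions(precision=4,suppress=True)
for n in("scene","top"):
    d=np.load(f'pics/{n}_d0.npy'); C=cloud(n,d)
    m=(d>0)&(C[...,2]>0.095)&(C[...,2]<0.15)&(C[...,0]>.35)&(C[...,0]<.85)&(C[...,1]>-.45)&(C[...,1]<.0)
    k,l,s,ce=cv2.connectedComponentsWithStats(m.astype(np.uint8))
    i=1+np.argmax(s[1:,4]); q=C[l==i]
    # lid plate
    plate=q[(abs(q[:,2]-np.median(q[:,2]))<.008)]
    r=cv2.minAreaRect((plate[:,:2]*1000).astype(np.float32)); print(n,len(q),np.median(q[:,2]),r, cv2.boxPoints(r))
    for i in range(1,k):
        if s[i,4]>5: qq=C[l==i]; print('  ',ce[i],s[i,4],qq.mean(0),qq.max(0))
    m=(d>0)&(C[...,2]>0.02)&(C[...,2]<0.05)&(abs(C[...,0]-.65)<.1)&(abs(C[...,1]-.193)<.1)
    print('tin',cv2.minAreaRect((C[m][:,:2]*1000).astype(np.float32)))
for k in ((298,156.3),(349.5,237.2)),((214.6,204.2),(373.2,160.4)): print(tri(*k))
```

```text
scene 7183 0.11624483446777145 ((616.1063232421875, -223.4595947265625), (255.4407196044922, 282.6253967285156), 73.05794525146484) [[ 443.7083 -304.4578]
 [ 714.0677 -386.816 ]
 [ 788.5043 -142.4614]
 [ 518.1449  -60.1031]]
   [250.3287 189.0888] 7183 [ 0.6475 -0.2205  0.1159] [ 0.7817 -0.0809  0.1296]
tin ((652.178955078125, 193.93417358398438), (110.45694732666016, 112.15032958984375), 84.11824798583984)
top 5515 0.11820633168901873 ((614.848876953125, -226.43014526367188), (250.5455322265625, 282.2167663574219), 72.94268798828125) [[ 443.2015 -304.8013]
 [ 713.0042 -387.5834]
 [ 786.4962 -148.059 ]
 [ 516.6936  -65.2769]]
   [364.2024 190.8533] 5515 [ 0.6364 -0.2334  0.1182] [ 0.7774 -0.0845  0.1358]
tin ((649.4696044921875, 191.06541442871094), (112.91622924804688, 111.48701477050781), 83.82498931884766)
(array([ 0.489 , -0.1867,  0.104 ]), np.float64(0.009272414620272142))
(array([ 0.7341, -0.2621,  0.1194]), np.float64(0.003867820124267029))
```

View pics/z0.png

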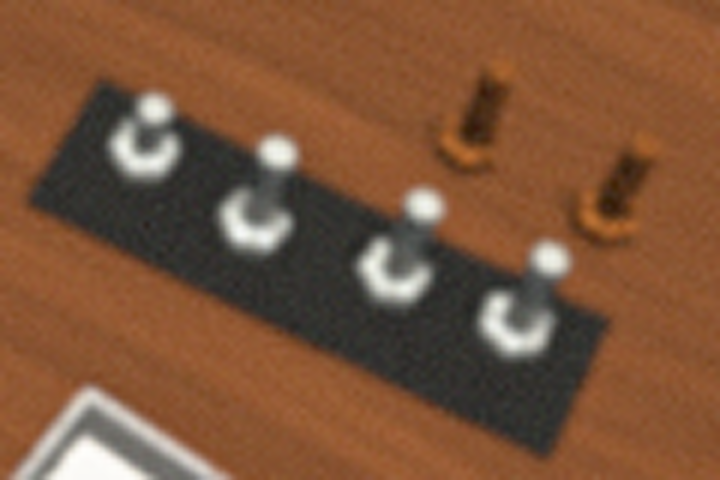

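View pics/z1.png

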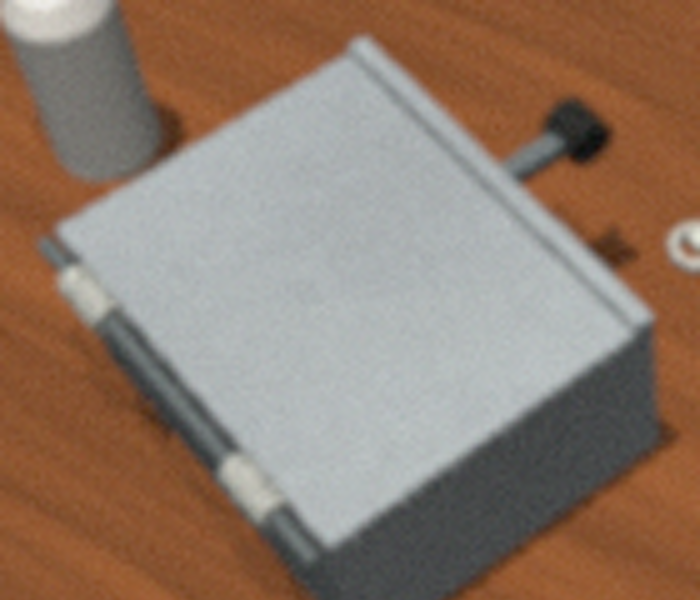

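The crop shows that the scene's leftmost bolt, tip at about (396,208), is clearly the short one. The grip barrel is at about (295.6,156).

Run:
```python
from h import *
np.set_printoptions(precision=4,suppress=True)
print('bolt tip s',atz('scene',(395.8,208),.046),'head s',atz('scene',(393.8,215.3),.012))
t=cv2.imread('pics/top0.png')
cv2.imwrite('pics/z3.png',np.hstack([cv2.resize(t[225:275,240:290],None,fx=8,fy=8,interpolation=cv2.INTER_CUBIC),cv2.resize(t[210:260,325:375],None,fx=8,fy=8,interpolation=cv2.INTER_CUBIC)]))
print('grip s',atz('scene',(295.6,156),.116),'t',atz('top',(349.5,237.2),.116))
u=np.array([np.cos(np.radians(-17)),np.sin(np.radians(-17))]);v=np.array([-u[1],u[0]])
for n in("scene","top"):
    d=np.load(f'pics/{n}_d0.npy'); C=cloud(n,d); g=np.array([.489,-.186])
    q=C[(d>0)&(C[...,2]>.08)&(C[...,2]<.15)&(np.hypot(C[...,0]-g[0],C[...,1]-g[1])<.035)]
    print(n,len(q)); a=(q[:,:2]-g)@u;b=(q[:,:2]-g)@v
    print(np.c_[a,b,q[:,2]][np.argsort(a)][::4])
    # lid plate in u,v coordinates
    q=C[(d>0)&(C[...,2]>.108)&(C[...,2]<.128)&(C[...,0]>.5)&(C[...,0]<.85)&(C[...,1]<-.05)&(C[...,1]>-.42)]
    a=q[:,:2]@u;b=q[:,:2]@v; print('a',np.percentile(a,[.5,1,50,99,99.5]),'b',np.percentile(b,[.5,1,50,99,99.5]),'g',g@u,g@v)
```

```text
bolt tip s [0.4572 0.109  0.046 ] head s [0.4591 0.1094 0.012 ]
grip s [ 0.4974 -0.1825  0.116 ] t [ 0.491  -0.1898  0.116 ]
scene 151
[[-0.0088  0.0133  0.1104]
 [-0.0043  0.0152  0.1198]
 [-0.0032  0.0082  0.1227]
 [-0.0025 -0.0079  0.1254]
 [-0.0007  0.0144  0.1051]
 [-0.0001 -0.0092  0.1261]
 [ 0.0001  0.0152  0.1022]
 [ 0.002  -0.0023  0.1256]
 [ 0.0027  0.0137  0.0987]
 [ 0.0032  0.008   0.1274]
 [ 0.0044  0.0092  0.1254]
 [ 0.0053  0.0144  0.1224]
 [ 0.0061  0.0139  0.1015]
 [ 0.0068  0.0158  0.1165]
 [ 0.0075  0.0129  0.1229]
 [ 0.0086  0.006   0.1257]
 [ 0.0099  0.0149  0.1097]
 [ 0.0106  0.0131  0.1296]
 [ 0.0114  0.0096  0.127 ]
 [ 0.0121  0.0016  0.1245]
 [ 0.0126  0.0141  0.1112]
 [ 0.0133  0.0147  0.108 ]
 [ 0.0141 -0.0087  0.125 ]
 [ 0.015   0.005   0.1215]
 [ 0.016  -0.002   0.1243]
 [ 0.0162  0.0137  0.1053]
 [ 0.0167  0.0118  0.1249]
 [ 0.0178  0.0086  0.1229]
 [ 0.0184 -0.0042  0.1159]
 [ 0.0189 -0.0077  0.1173]
 [ 0.0205  0.0074  0.1197]
 [ 0.0219  0.0049  0.1185]
 [ 0.0237  0.0066  0.1131]
 [ 0.0252  0.005   0.1213]
 [ 0.0279 -0.0005  0.1183]
 [ 0.0302  0.0061  0
[... 294 characters left out ...]
0.1235]
 [-0.0036  0.0072  0.1335]
 [-0.0024  0.0041  0.129 ]
 [-0.0005 -0.0114  0.1282]
 [ 0.0004 -0.0045  0.1312]
 [ 0.002   0.0114  0.1195]
 [ 0.0032 -0.0035  0.1315]
 [ 0.004   0.0034  0.1348]
 [ 0.0059 -0.0121  0.1346]
 [ 0.0073 -0.0057  0.1278]
 [ 0.0092 -0.0114  0.1289]
 [ 0.0103 -0.0146  0.1256]
 [ 0.0116  0.0115  0.1231]
 [ 0.0131 -0.0135  0.1277]
 [ 0.0145  0.0026  0.1216]
 [ 0.0162 -0.0127  0.1246]
 [ 0.0179  0.0033  0.1149]
 [ 0.0205  0.0045  0.121 ]
 [ 0.0243 -0.0072  0.1214]
 [ 0.0269 -0.0061  0.125 ]
 [ 0.0301 -0.0053  0.1217]
 [ 0.0332 -0.0045  0.1199]]
a [0.5485 0.5687 0.679  0.7868 0.7887] b [-0.1604 -0.1589 -0.0373  0.0856  0.0872] g 0.5220141627443533 -0.03490292099970632
```

View pics/z3.png

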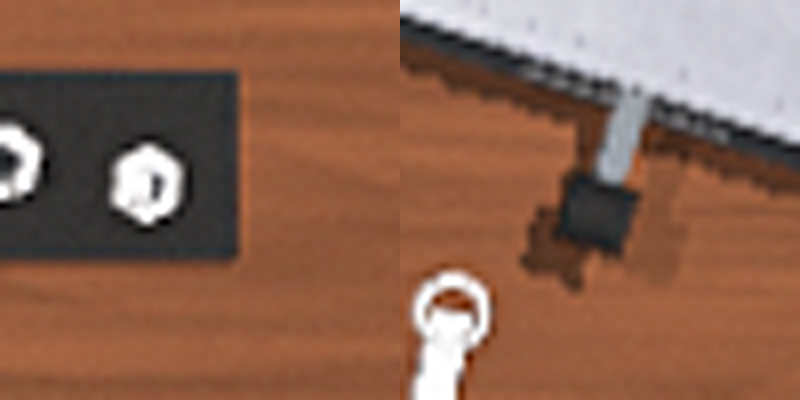

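```bash
cat >> h.py <<'E'
from scipy.spatial.transform import Rotation as Rn
def plan(p0,e0,p1,e1,N,dec=2):
    R0=Rn.from_euler('xyz',e0);R1=Rn.from_euler('xyz',e1);w=(R0.inv()*R1).as_rotvec()
    p=np.array(p0,float);R=R0;p1=np.array(p1);rows=[]
    for i in range(N):
        s=np.round(R.inv().apply((p1-p)/(N-i))/.025,dec)
        r=np.round((R.inv()*R1).as_rotvec()/(N-i)/np.radians(6),dec)
        rows.append(dict(zip(('dx','dy','dz','ax','ay','az'),[float(x)+0. for x in (*s,*r)])))
        p=p+R.apply(s*.025);R=R*Rn.from_rotvec(r*np.radians(6))
    for i in range(0,N,5):print(rows[i:i+5])
    print('end',p,R.as_euler('xyz'))
E
python3 - <<'E'
from h import *
s=manip.read_state();print(s['t'],s['tcp_pos'],s['eef_rot'])
plan(s['tcp_pos'],s['eef_rot'],(.4555,.106,.14),(np.pi,0,np.pi/2),20,1)
print(atz('top',(258.4,248),.012))
E
```

```text
0.7 [0.23287627 0.5800014  0.23136488] [3.14151248e+00 2.57290700e-05 2.75979715e+00]
[{'dx': -0.8, 'dy': -0.7, 'dz': 0.2, 'ax': 0.0, 'ay': 0.0, 'az': 0.6}, {'dx': -0.8, 'dy': -0.7, 'dz': 0.2, 'ax': 0.0, 'ay': 0.0, 'az': 0.6}, {'dx': -0.8, 'dy': -0.6, 'dz': 0.2, 'ax': 0.0, 'ay': 0.0, 'az': 0.6}, {'dx': -0.9, 'dy': -0.6, 'dz': 0.2, 'ax': 0.0, 'ay': 0.0, 'az': 0.6}, {'dx': -0.9, 'dy': -0.5, 'dz': 0.2, 'ax': 0.0, 'ay': 0.0, 'az': 0.6}]
[{'dx': -1.0, 'dy': -0.4, 'dz': 0.2, 'ax': 0.0, 'ay': 0.0, 'az': 0.6}, {'dx': -1.0, 'dy': -0.4, 'dz': 0.2, 'ax': 0.0, 'ay': 0.0, 'az': 0.6}, {'dx': -1.0, 'dy': -0.3, 'dz': 0.2, 'ax': 0.0, 'ay': 0.0, 'az': 0.6}, {'dx': -1.0, 'dy': -0.3, 'dz': 0.2, 'ax': 0.0, 'ay': 0.0, 'az': 0.5}, {'dx': -1.0, 'dy': -0.2, 'dz': 0.2, 'ax': 0.0, 'ay': 0.0, 'az': 0.6}]
[{'dx': -1.0, 'dy': -0.1, 'dz': 0.2, 'ax': 0.0, 'ay': 0.0, 'az': 0.5}, {'dx': -1.0, 'dy': -0.1, 'dz': 0.2, 'ax': 0.0, 'ay': 0.0, 'az': 0.6}, {'dx': -1.1, 'dy': 0.0, 'dz': 0.2, 'ax': 0.0, 'ay': 0.0, 'az': 0.5}, {'dx': -1.0, 'dy': 0.0, 'dz': 0.2, 'ax': 0.0, 'ay': 0.0, 'az': 0.6}, {'dx': -1.1, 'dy': 0.1, 'dz': 0.1, 'ax': 0.0, 'ay': 0.0, 'az': 0.5}]
[{'dx': -1.0, 'dy': 0.2, 'dz': 0.2, 'ax': 0.0, 'ay': 0.0, 'az': 0.6}, {'dx': -1.0, 'dy': 0.2, 'dz': 0.1, 'ax': 0.0, 'ay': 0.0, 'az': 0.5}, {'dx': -1.0, 'dy': 0.3, 'dz': 0.2, 'ax': 0.0, 'ay': 0.0, 'az': 0.6}, {'dx': -1.0, 'dy': 0.3, 'dz': 0.1, 'ax': 0.0, 'ay': 0.0, 'az': 0.5}, {'dx': -1.0, 'dy': 0.4, 'dz': 0.2, 'ax': 0.0, 'ay': 0.0, 'az': 0.6}]
end [0.45443448 0.10652814 0.1388461 ] [ 3.14153922e+00 -6.50708660e-05  1.56599194e+00]
[0.45293709 0.10344233 0.012     ]
```

>>> send_rows(targets=[{"dx": -0.8, "dy": -0.7, "dz": 0.2, "az": 0.6}, {"dx": -0.8, "dy": -0.7, "dz": 0.2, "az": 0.6}, {"dx": -0.8, "dy": -0.6, "dz": 0.2, "az": 0.6}, {"dx": -0.9, "dy": -0.6, "dz": 0.2, "az": 0.6}, {"dx": -0.9, "dy": -0.5, "dz": 0.2, "az": 0.6}], hand=-1)

```text
invalid input
```

>>> send_rows(targets=[{"dx": -1.0, "dy": -0.4, "dz": 0.2, "az": 0.6}, {"dx": -1.0, "dy": -0.4, "dz": 0.2, "az": 0.6}, {"dx": -1.0, "dy": -0.3, "dz": 0.2, "az": 0.6}, {"dx": -1.0, "dy": -0.3, "dz": 0.2, "az": 0.5}, {"dx": -1.0, "dy": -0.2, "dz": 0.2, "az": 0.6}])

```text
invalid input
```

>>> send_rows(targets=[{"dx": -1.0, "dy": -0.1, "dz": 0.2, "az": 0.5}, {"dx": -1.0, "dy": -0.1, "dz": 0.2, "az": 0.6}, {"dx": -1.0, "dz": 0.2, "az": 0.5}, {"dx": -1.0, "dz": 0.2, "az": 0.6}, {"dx": -1.0, "dy": 0.1, "dz": 0.1, "az": 0.5}])

```text
invalid input
```

>>> send_rows(targets=[{"dx": -1.0, "dy": 0.2, "dz": 0.2, "az": 0.6}, {"dx": -1.0, "dy": 0.2, "dz": 0.1, "az": 0.5}, {"dx": -1.0, "dy": 0.3, "dz": 0.2, "az": 0.6}, {"dx": -1.0, "dy": 0.3, "dz": 0.1, "az": 0.5}, {"dx": -1.0, "dy": 0.4, "dz": 0.2, "az": 0.6}])

```text
invalid input
```

>>> send_rows(targets=[{"dx": -0.8, "dy": -0.7, "dz": 0.2, "ax": 0, "ay": 0, "az": 0.6}, {"dx": -0.8, "dy": -0.7, "dz": 0.2, "ax": 0, "ay": 0, "az": 0.6}, {"dx": -0.8, "dy": -0.6, "dz": 0.2, "ax": 0, "ay": 0, "az": 0.6}, {"dx": -0.9, "dy": -0.6, "dz": 0.2, "ax": 0, "ay": 0, "az": 0.6}, {"dx": -0.9, "dy": -0.5, "dz": 0.2, "ax": 0, "ay": 0, "az": 0.6}], hand=-1)

```text
t: 1.32
tcp_pos: [0.2875, 0.4601, 0.2063]
eef_rot: [3.141, 0.0, 2.444]
force: [0.1, -0.3, 0.6]
grip_width: 0.999
```

>>> send_rows(targets=[{"dx": -1.0, "dy": -0.4, "dz": 0.2, "ax": 0, "ay": 0, "az": 0.6}, {"dx": -1.0, "dy": -0.4, "dz": 0.2, "ax": 0, "ay": 0, "az": 0.6}, {"dx": -1.0, "dy": -0.3, "dz": 0.2, "ax": 0, "ay": 0, "az": 0.6}, {"dx": -1.0, "dy": -0.3, "dz": 0.2, "ax": 0, "ay": 0, "az": 0.5}, {"dx": -1.0, "dy": -0.2, "dz": 0.2, "ax": 0, "ay": 0, "az": 0.6}])

```text
t: 1.95
tcp_pos: [0.3439, 0.3414, 0.1813]
eef_rot: [3.141, 0.0, 2.14]
force: [0.2, -0.7, 0.3]
grip_width: 0.995
```

>>> send_rows(targets=[{"dx": -1.0, "dy": -0.1, "dz": 0.2, "ax": 0, "ay": 0, "az": 0.5}, {"dx": -1.0, "dy": -0.1, "dz": 0.2, "ax": 0, "ay": 0, "az": 0.6}, {"dx": -1.0, "dy": 0, "dz": 0.2, "ax": 0, "ay": 0, "az": 0.5}, {"dx": -1.0, "dy": 0, "dz": 0.2, "ax": 0, "ay": 0, "az": 0.6}, {"dx": -1.0, "dy": 0.1, "dz": 0.1, "ax": 0, "ay": 0, "az": 0.5}])

```text
t: 2.58
tcp_pos: [0.3969, 0.2278, 0.1587]
eef_rot: [3.142, -0.0, 1.857]
force: [0.0, -0.1, -0.4]
grip_width: 1.002
```

>>> send_rows(targets=[{"dx": -1.0, "dy": 0.2, "dz": 0.2, "ax": 0, "ay": 0, "az": 0.6}, {"dx": -1.0, "dy": 0.2, "dz": 0.1, "ax": 0, "ay": 0, "az": 0.5}, {"dx": -1.0, "dy": 0.3, "dz": 0.2, "ax": 0, "ay": 0, "az": 0.6}, {"dx": -1.0, "dy": 0.3, "dz": 0.1, "ax": 0, "ay": 0, "az": 0.5}, {"dx": -1.0, "dy": 0.4, "dz": 0.2, "ax": 0, "ay": 0, "az": 0.6}])

```text
t: 3.2
tcp_pos: [0.4531, 0.1103, 0.1391]
eef_rot: [3.141, -0.0, 1.564]
force: [0.5, -0.6, -0.6]
grip_width: 0.999
```

>>> send_rows(targets=[{"dx": -0.15, "dy": 0.1, "dz": 0.6, "ax": 0, "ay": 0, "az": 0}, {"dx": 0, "dy": 0, "dz": 0.6, "ax": 0, "ay": 0, "az": 0}, {"dx": 0, "dy": 0, "dz": 0.6, "ax": 0, "ay": 0, "az": 0}, {"dx": 0, "dy": 0, "dz": 0.4, "ax": 0, "ay": 0, "az": 0}, {"dx": 0, "dy": 0, "dz": 0, "ax": 0, "ay": 0, "az": 0}])

```text
t: 3.82
tcp_pos: [0.4537, 0.1077, 0.0826]
eef_rot: [-3.139, 0.0, 1.567]
force: [0.0, 0.3, 0.0]
grip_width: 0.997
```

Run:
```python
from h import *
p,d=optics.get_image('scene');cv2.imwrite('pics/s1.png',cv2.resize(p[150:280,340:500],None,fx=4.5,fy=4.5,interpolation=cv2.INTER_CUBIC))
s=manip.read_state();print(s['tcp_pos'])
print(proj('scene',s['tcp_pos']))
```

```text
[0.45445749 0.10767449 0.08335084]
[397.96039778 199.24439497]
```

View pics/s1.png

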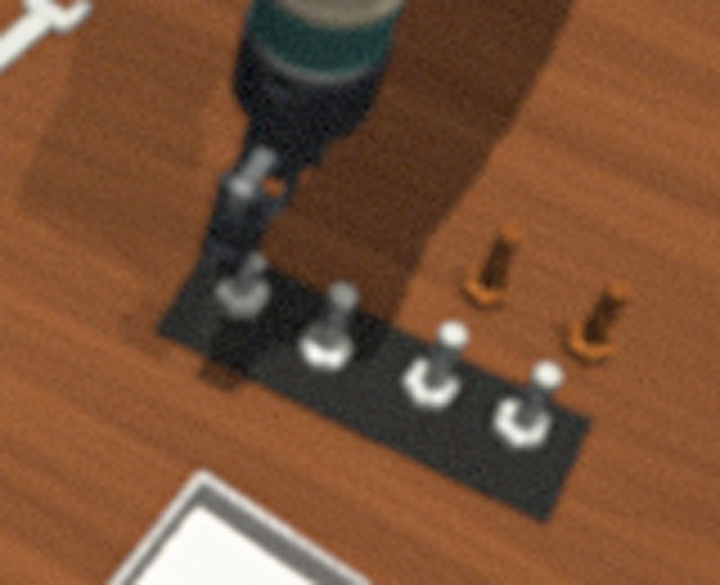

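The short bolt sits right under the gripper, which is straddling in x; the neighbouring bolts are clear. Descending.

>>> send_rows(targets=[{"dx": 0, "dy": 0.05, "dz": 0.6, "ax": 0, "ay": 0, "az": 0}, {"dx": 0, "dy": 0, "dz": 0.6, "ax": 0, "ay": 0, "az": 0}, {"dx": 0, "dy": 0, "dz": 0.6, "ax": 0, "ay": 0, "az": 0}, {"dx": 0, "dy": 0, "dz": 0.5, "ax": 0, "ay": 0, "az": 0}, {"dx": 0, "dy": 0, "dz": 0.2, "ax": 0, "ay": 0, "az": 0}])

```text
t: 4.5
tcp_pos: [0.4553, 0.1072, 0.02]
eef_rot: [-3.14, 0.0, 1.566]
force: [0.4, 0.9, 0.1]
grip_width: 1.001
```

>>> send_rows(targets=[{"dx": 0, "dy": 0, "dz": 0, "ax": 0, "ay": 0, "az": 0}, {"dx": 0, "dy": 0, "dz": 0, "ax": 0, "ay": 0, "az": 0}, {"dx": 0, "dy": 0, "dz": 0, "ax": 0, "ay": 0, "az": 0}, {"dx": 0, "dy": 0, "dz": 0, "ax": 0, "ay": 0, "az": 0}, {"dx": 0, "dy": 0, "dz": 0, "ax": 0, "ay": 0, "az": 0}], hand=1, grip_force=40)

```text
t: 5.12
tcp_pos: [0.4565, 0.1074, 0.0217]
eef_rot: [3.141, -0.0, 1.566]
force: [-0.4, 0.3, 2.7]
grip_width: 0.146
```

>>> send_rows(targets=[{"dx": 0, "dy": 0, "dz": -0.5, "ax": 0, "ay": 0, "az": 0}, {"dx": 0, "dy": 0, "dz": -0.8, "ax": 0, "ay": 0, "az": 0}, {"dx": 0, "dy": 0, "dz": -0.9, "ax": 0, "ay": 0, "az": 0}, {"dx": 0, "dy": 0, "dz": -0.9, "ax": 0, "ay": 0, "az": 0}, {"dx": 0, "dy": 0.3, "dz": -0.5, "ax": 0, "ay": 0, "az": 0}])

```text
t: 5.75
tcp_pos: [0.4643, 0.1074, 0.113]
eef_rot: [3.14, -0.0, 1.566]
force: [0.2, -0.2, 0.3]
grip_width: 0.147
```

Run:
```python
from h import *
s=manip.read_state();print(s['tcp_pos'],s['eef_rot'],s['grip_width'],s['force'])
plan(s['tcp_pos'],s['eef_rot'],(.651,.1925,.10),(np.pi,0,np.pi/2+.12),10,1)
```

```text
[0.46427374 0.10740862 0.11296376] [ 3.13972375e+00 -2.04110940e-04  1.56616111e+00] 0.1467047291314838 [ 0.17896458 -0.20508229  0.33772863]
[{'dx': 0.3, 'dy': 0.7, 'dz': 0.1, 'ax': 0.0, 'ay': 0.0, 'az': -0.1}, {'dx': 0.3, 'dy': 0.8, 'dz': 0.0, 'ax': 0.0, 'ay': 0.0, 'az': -0.1}, {'dx': 0.3, 'dy': 0.8, 'dz': 0.1, 'ax': 0.0, 'ay': 0.0, 'az': -0.1}, {'dx': 0.3, 'dy': 0.7, 'dz': 0.0, 'ax': 0.0, 'ay': 0.0, 'az': -0.1}, {'dx': 0.3, 'dy': 0.8, 'dz': 0.1, 'ax': 0.0, 'ay': 0.0, 'az': -0.1}]
[{'dx': 0.3, 'dy': 0.8, 'dz': 0.0, 'ax': 0.0, 'ay': 0.0, 'az': -0.1}, {'dx': 0.3, 'dy': 0.7, 'dz': 0.1, 'ax': 0.0, 'ay': 0.0, 'az': -0.1}, {'dx': 0.3, 'dy': 0.8, 'dz': 0.0, 'ax': 0.0, 'ay': 0.0, 'az': -0.2}, {'dx': 0.3, 'dy': 0.8, 'dz': 0.1, 'ax': 0.0, 'ay': 0.0, 'az': -0.1}, {'dx': 0.4, 'dy': 0.7, 'dz': 0.0, 'ax': 0.0, 'ay': 0.0, 'az': -0.2}]
end [0.6504156  0.19324081 0.10082856] [3.13971291e+00 3.17337855e-05 1.69182459e+00]
```

>>> send_rows(targets=[{"dx": 0.3, "dy": 0.7, "dz": 0, "ax": 0, "ay": 0, "az": 0}, {"dx": 0.3, "dy": 0.8, "dz": 0, "ax": 0, "ay": 0, "az": 0}, {"dx": 0.4, "dy": 0.8, "dz": 0, "ax": 0, "ay": 0, "az": 0}, {"dx": 0.3, "dy": 0.7, "dz": 0, "ax": 0, "ay": 0, "az": 0}, {"dx": 0.4, "dy": 0.8, "dz": 0.1, "ax": 0, "ay": 0, "az": 0}])

```text
t: 6.38
tcp_pos: [0.5599, 0.1495, 0.1088]
eef_rot: [-3.142, 0.0, 1.566]
force: [-0.4, 0.3, 0.1]
grip_width: 0.149
```

>>> send_rows(targets=[{"dx": 0.3, "dy": 0.7, "dz": 0.2, "ax": 0, "ay": 0, "az": 0}, {"dx": 0.4, "dy": 0.8, "dz": 0.2, "ax": 0, "ay": 0, "az": 0}, {"dx": 0.3, "dy": 0.7, "dz": 0.3, "ax": 0, "ay": 0, "az": 0}, {"dx": 0.4, "dy": 0.7, "dz": 0.3, "ax": 0, "ay": 0, "az": 0}, {"dx": 0.3, "dy": 0.7, "dz": 0.2, "ax": 0, "ay": 0, "az": 0}])

```text
t: 7.0
tcp_pos: [0.6495, 0.1917, 0.0776]
eef_rot: [-3.14, 0.0, 1.566]
force: [0.0, 0.3, -1.7]
grip_width: 0.146
```

>>> send_rows(targets=[{"dx": 0, "dy": 0, "dz": 0.6, "ax": 0, "ay": 0, "az": 0}, {"dx": 0, "dy": 0, "dz": 0.6, "ax": 0, "ay": 0, "az": 0}, {"dx": 0, "dy": 0, "dz": 0.5, "ax": 0, "ay": 0, "az": 0}, {"dx": 0, "dy": 0, "dz": 0.3, "ax": 0, "ay": 0, "az": 0}, {"dx": 0, "dy": 0, "dz": 0, "ax": 0, "ay": 0, "az": 0}])

```text
t: 7.62
tcp_pos: [0.6481, 0.1911, 0.0279]
eef_rot: [-3.14, 0.0, 1.566]
force: [1.1, -0.1, -1.5]
grip_width: 0.146
```

>>> send_rows(targets=[{"dx": 0, "dy": 0, "dz": 0, "ax": 0, "ay": 0, "az": 0}, {"dx": 0, "dy": 0, "dz": 0, "ax": 0, "ay": 0, "az": 0}, {"dx": 0, "dy": 0, "dz": 0, "ax": 0, "ay": 0, "az": 0}, {"dx": 0, "dy": 0, "dz": -0.3, "ax": 0, "ay": 0, "az": 0}, {"dx": 0, "dy": 0, "dz": -0.5, "ax": 0, "ay": 0, "az": 0}], hand=0.2)

```text
t: 8.25
tcp_pos: [0.6488, 0.1914, 0.0492]
eef_rot: [-3.141, 0.0, 1.566]
force: [-0.9, 0.5, 0.2]
grip_width: 0.402
```

>>> send_rows(targets=[{"dx": 0, "dy": 0, "dz": -1, "ax": 0, "ay": 0, "az": 0}, {"dx": 0, "dy": 0, "dz": -1, "ax": 0, "ay": 0, "az": 0}, {"dx": 0, "dy": 0, "dz": -1, "ax": 0, "ay": 0, "az": 0}, {"dx": 0, "dy": 0, "dz": -1, "ax": 0, "ay": 0, "az": 0}, {"dx": 0, "dy": 0, "dz": -1, "ax": 0, "ay": 0, "az": 0}])

```text
t: 8.88
tcp_pos: [0.6494, 0.1915, 0.176]
eef_rot: [3.14, -0.0, 1.566]
force: [1.4, 0.8, -0.3]
grip_width: 0.403
```

Run:
```python
from h import *
p,d=optics.get_image('scene');cv2.imwrite('pics/s2.png',cv2.resize(p[150:330,310:510],None,fx=3.3,fy=3.3,interpolation=cv2.INTER_CUBIC))
s=manip.read_state();print(s['tcp_pos'],s['eef_rot'],s['q'])
# grip target pre-pose
u=np.array([np.cos(np.radians(-17)),np.sin(np.radians(-17)),0]);v=np.array([-u[1],u[0],0])
g=np.array([.4928,-.1873,.114])
t=np.radians(35); z=u*np.cos(t)+np.array([0,0,-1])*np.sin(t); R=np.c_[np.cross(v,z),v,z]
e=Rn.from_matrix(R).as_euler('xyz');print('e',e)
tcp=g+z*.015; pre=tcp-z*.11; print('pre',pre,'tcp',tcp)
plan(s['tcp_pos'],s['eef_rot'],pre+[0,0,.06],e,25,1)
```

```text
[0.6516356  0.19194051 0.18021555] [ 3.13390541e+00 -1.51758299e-03  1.56603035e+00] [ 1.91363506e-01  3.94130595e-01  2.74030161e-02  1.19623315e+00
 -9.58907562e-06  1.76693160e+00]
e [3.14159265 0.95993109 2.84488668]
pre [ 0.4183809  -0.1645478   0.16848976] tcp [ 0.50455038 -0.19089245  0.10539635]
[{'dx': -0.6, 'dy': -0.4, 'dz': -0.1, 'ax': -0.2, 'ay': -0.3, 'az': -0.4}, {'dx': -0.6, 'dy': -0.4, 'dz': -0.1, 'ax': -0.2, 'ay': -0.3, 'az': -0.5}, {'dx': -0.5, 'dy': -0.4, 'dz': -0.1, 'ax': -0.2, 'ay': -0.3, 'az': -0.4}, {'dx': -0.5, 'dy': -0.4, 'dz': -0.1, 'ax': -0.2, 'ay': -0.3, 'az': -0.5}, {'dx': -0.5, 'dy': -0.5, 'dz': 0.0, 'ax': -0.2, 'ay': -0.3, 'az': -0.4}]
[{'dx': -0.5, 'dy': -0.5, 'dz': 0.0, 'ax': -0.2, 'ay': -0.3, 'az': -0.5}, {'dx': -0.5, 'dy': -0.5, 'dz': 0.0, 'ax': -0.2, 'ay': -0.3, 'az': -0.4}, {'dx': -0.4, 'dy': -0.5, 'dz': 0.0, 'ax': -0.2, 'ay': -0.3, 'az': -0.5}, {'dx': -0.4, 'dy': -0.5, 'dz': 0.0, 'ax': -0.2, 'ay': -0.3, 'az': -0.4}, {'dx': -0.4, 'dy': -0.6, 'dz': 0.0, 'ax': -0.2, 'ay': -0.3, 'az': -0.4}]
[{'dx': -0.4, 'dy': -0.6, 'dz': 0.0, 'ax': -0.2, 'ay': -0.3
[... 426 characters left out ...]
 -0.3, 'ay': -0.4, 'az': -0.5}, {'dx': -0.2, 'dy': -0.7, 'dz': -0.1, 'ax': -0.2, 'ay': -0.4, 'az': -0.4}, {'dx': -0.1, 'dy': -0.7, 'dz': -0.1, 'ax': -0.3, 'ay': -0.3, 'az': -0.5}, {'dx': -0.1, 'dy': -0.7, 'dz': -0.1, 'ax': -0.3, 'ay': -0.4, 'az': -0.4}]
[{'dx': -0.1, 'dy': -0.7, 'dz': -0.1, 'ax': -0.2, 'ay': -0.3, 'az': -0.5}, {'dx': 0.0, 'dy': -0.6, 'dz': -0.1, 'ax': -0.3, 'ay': -0.4, 'az': -0.4}, {'dx': 0.0, 'dy': -0.7, 'dz': -0.2, 'ax': -0.2, 'ay': -0.3, 'az': -0.5}, {'dx': 0.0, 'dy': -0.6, 'dz': -0.2, 'ax': -0.3, 'ay': -0.3, 'az': -0.4}, {'dx': 0.0, 'dy': -0.7, 'dz': -0.1, 'ax': -0.2, 'ay': -0.4, 'az': -0.5}]
end [ 0.41804119 -0.16546919  0.22694963] [-3.13968618  0.96052295  2.84615161]
```

View pics/s2.png

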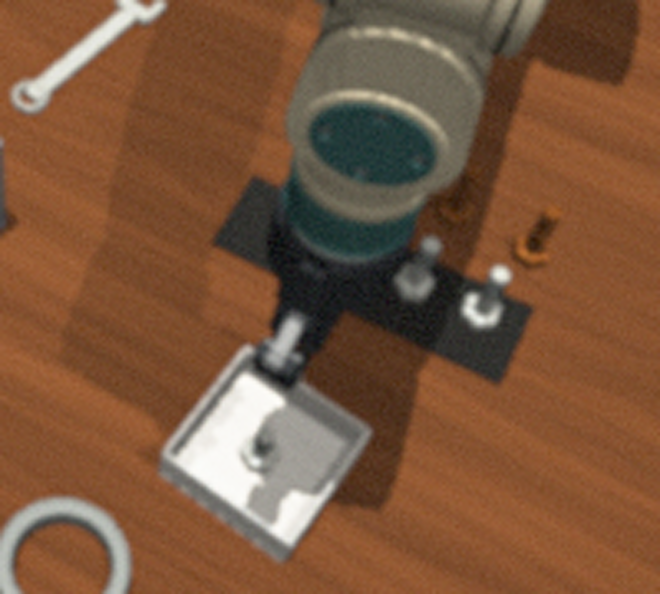

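The short bolt stands in the tin, at about (260,450) in the crop. Now over to the bin grip.

>>> send_rows(targets=[{"dx": -0.6, "dy": -0.4, "dz": -0.1, "ax": -0.2, "ay": -0.3, "az": -0.4}, {"dx": -0.6, "dy": -0.4, "dz": -0.1, "ax": -0.2, "ay": -0.3, "az": -0.5}, {"dx": -0.5, "dy": -0.4, "dz": -0.1, "ax": -0.2, "ay": -0.3, "az": -0.4}, {"dx": -0.5, "dy": -0.4, "dz": -0.1, "ax": -0.2, "ay": -0.3, "az": -0.5}, {"dx": -0.5, "dy": -0.5, "dz": 0, "ax": -0.2, "ay": -0.3, "az": -0.4}], hand=-0.2)

```text
t: 9.55
tcp_pos: [0.6022, 0.1197, 0.1867]
eef_rot: [3.053, 0.169, 1.791]
force: [-0.7, -0.1, -0.4]
grip_width: 0.598
```

>>> send_rows(targets=[{"dx": -0.5, "dy": -0.5, "dz": 0, "ax": -0.2, "ay": -0.3, "az": -0.5}, {"dx": -0.5, "dy": -0.5, "dz": 0, "ax": -0.2, "ay": -0.3, "az": -0.4}, {"dx": -0.4, "dy": -0.5, "dz": 0, "ax": -0.2, "ay": -0.3, "az": -0.5}, {"dx": -0.4, "dy": -0.5, "dz": 0, "ax": -0.2, "ay": -0.3, "az": -0.4}, {"dx": -0.4, "dy": -0.6, "dz": 0, "ax": -0.2, "ay": -0.3, "az": -0.4}])

```text
t: 10.18
tcp_pos: [0.5571, 0.0473, 0.1924]
eef_rot: [3.004, 0.351, 2.009]
force: [-0.3, 0.5, -0.5]
grip_width: 0.601
```

>>> send_rows(targets=[{"dx": -0.4, "dy": -0.6, "dz": 0, "ax": -0.2, "ay": -0.3, "az": -0.5}, {"dx": -0.3, "dy": -0.6, "dz": 0, "ax": -0.2, "ay": -0.3, "az": -0.4}, {"dx": -0.3, "dy": -0.6, "dz": 0, "ax": -0.2, "ay": -0.3, "az": -0.5}, {"dx": -0.3, "dy": -0.6, "dz": -0.1, "ax": -0.3, "ay": -0.3, "az": -0.4}, {"dx": -0.3, "dy": -0.6, "dz": -0.1, "ax": -0.2, "ay": -0.3, "az": -0.5}])

```text
t: 10.8
tcp_pos: [0.5114, -0.0241, 0.2032]
eef_rot: [2.993, 0.541, 2.249]
force: [0.1, -0.4, 0.6]
grip_width: 0.601
```

>>> send_rows(targets=[{"dx": -0.2, "dy": -0.6, "dz": -0.1, "ax": -0.2, "ay": -0.3, "az": -0.4}, {"dx": -0.2, "dy": -0.7, "dz": -0.1, "ax": -0.3, "ay": -0.4, "az": -0.5}, {"dx": -0.2, "dy": -0.7, "dz": -0.1, "ax": -0.2, "ay": -0.4, "az": -0.4}, {"dx": -0.1, "dy": -0.7, "dz": -0.1, "ax": -0.3, "ay": -0.3, "az": -0.5}, {"dx": -0.1, "dy": -0.7, "dz": -0.1, "ax": -0.3, "ay": -0.4, "az": -0.4}])

```text
t: 11.42
tcp_pos: [0.4618, -0.0959, 0.2152]
eef_rot: [3.01, 0.761, 2.504]
force: [-0.0, 1.0, 0.8]
grip_width: 0.598
```

```bash
cat >> h.py <<'E'
u=np.array([np.cos(np.radians(-17)),np.sin(np.radians(-17)),0]);v=np.array([-u[1],u[0],0]);Z=np.array([0,0,1.])
g0=np.array([.4928,-.1873,.114]); H=g0+.25*u
def pose(a,beta,off,g=None):
    "tool pose gripping at lid angle a, tool tilt below horizontal a+beta, TCP off beyond barrel centre"
    t=a+beta; z=u*np.cos(t)-Z*np.sin(t); R=np.c_[np.cross(v,z),v,z]
    c=H-.25*(u*np.cos(a)-Z*np.sin(a)) if g is None else g
    return c+z*off, Rn.from_matrix(R).as_euler('xyz')
E
python3 - <<'E'
from h import *
s=manip.read_state();print(s['t'],s['tcp_pos'],s['eef_rot'],s['q'],s['grip_width'])
p,e=pose(0,np.radians(35),-.08)
plan(s['tcp_pos'],s['eef_rot'],p,e,10,1)
E
```

```text
11.425 [ 0.46175612 -0.09587184  0.21515696] [3.01023384 0.76134986 2.50354864] [-0.26138435 -0.43921681 -0.95172419  0.29677062 -0.13013772  0.27187181] 0.5980457946376716
[{'dx': 0.1, 'dy': -0.3, 'dz': 0.2, 'ax': -0.1, 'ay': -0.2, 'az': -0.2}, {'dx': 0.1, 'dy': -0.3, 'dz': 0.2, 'ax': -0.1, 'ay': -0.2, 'az': -0.2}, {'dx': 0.1, 'dy': -0.3, 'dz': 0.1, 'ax': -0.1, 'ay': -0.2, 'az': -0.2}, {'dx': 0.1, 'dy': -0.3, 'dz': 0.1, 'ax': -0.1, 'ay': -0.2, 'az': -0.2}, {'dx': 0.2, 'dy': -0.3, 'dz': 0.1, 'ax': -0.1, 'ay': -0.2, 'az': -0.2}]
[{'dx': 0.2, 'dy': -0.4, 'dz': 0.1, 'ax': -0.2, 'ay': -0.1, 'az': -0.2}, {'dx': 0.2, 'dy': -0.3, 'dz': 0.2, 'ax': -0.1, 'ay': -0.2, 'az': -0.3}, {'dx': 0.2, 'dy': -0.4, 'dz': 0.1, 'ax': -0.2, 'ay': -0.1, 'az': -0.2}, {'dx': 0.1, 'dy': -0.3, 'dz': 0.1, 'ax': -0.1, 'ay': -0.2, 'az': -0.3}, {'dx': 0.2, 'dy': -0.4, 'dz': 0.2, 'ax': -0.2, 'ay': -0.1, 'az': -0.2}]
end [ 0.43039918 -0.1689562   0.15915479] [3.13309834 0.95633022 2.8402968 ]
```

Run:
```python
from h import *
s=manip.read_state()
p,e=pose(0,np.radians(45),-.07)
plan(s['tcp_pos'],s['eef_rot'],p,e,10,1)
```

```text
[{'dx': 0.0, 'dy': -0.3, 'dz': 0.2, 'ax': -0.1, 'ay': 0.0, 'az': -0.2}, {'dx': 0.1, 'dy': -0.3, 'dz': 0.2, 'ax': -0.1, 'ay': 0.0, 'az': -0.2}, {'dx': 0.1, 'dy': -0.3, 'dz': 0.2, 'ax': -0.1, 'ay': 0.0, 'az': -0.2}, {'dx': 0.1, 'dy': -0.3, 'dz': 0.2, 'ax': -0.1, 'ay': 0.0, 'az': -0.2}, {'dx': 0.1, 'dy': -0.3, 'dz': 0.2, 'ax': -0.1, 'ay': 0.0, 'az': -0.3}]
[{'dx': 0.1, 'dy': -0.3, 'dz': 0.2, 'ax': -0.1, 'ay': 0.0, 'az': -0.2}, {'dx': 0.1, 'dy': -0.3, 'dz': 0.2, 'ax': -0.1, 'ay': 0.0, 'az': -0.3}, {'dx': 0.1, 'dy': -0.4, 'dz': 0.2, 'ax': -0.1, 'ay': 0.0, 'az': -0.2}, {'dx': 0.1, 'dy': -0.3, 'dz': 0.1, 'ax': -0.1, 'ay': 0.0, 'az': -0.3}, {'dx': 0.0, 'dy': -0.4, 'dz': 0.1, 'ax': -0.1, 'ay': -0.1, 'az': -0.2}]
end [ 0.44481734 -0.17322085  0.16472719] [3.13959775 0.78856658 2.83882231]
```

>>> send_rows(targets=[{"dx": 0.1, "dy": -0.6, "dz": 0.4, "ax": -0.2, "ay": 0, "az": -0.4}, {"dx": 0.2, "dy": -0.6, "dz": 0.4, "ax": -0.2, "ay": 0, "az": -0.5}, {"dx": 0.2, "dy": -0.6, "dz": 0.4, "ax": -0.2, "ay": 0, "az": -0.5}, {"dx": 0.2, "dy": -0.7, "dz": 0.3, "ax": -0.2, "ay": 0, "az": -0.5}, {"dx": 0.1, "dy": -0.7, "dz": 0.3, "ax": -0.2, "ay": -0.1, "az": -0.5}])

```text
t: 12.05
tcp_pos: [0.4438, -0.173, 0.164]
eef_rot: [-3.133, 0.787, 2.853]
force: [-0.2, -0.4, -0.5]
grip_width: 0.597
```

Run:
```python
from h import *
p,d=optics.get_image('scene');cv2.imwrite('pics/s3.png',cv2.resize(p[90:250,190:380],None,fx=3.5,fy=3.5,interpolation=cv2.INTER_CUBIC))
p,d=optics.get_image('top');cv2.imwrite('pics/t3.png',cv2.resize(p[180:300,280:430],None,fx=5,fy=5,interpolation=cv2.INTER_CUBIC))
s=manip.read_state();print(s['t'],s['tcp_pos'],s['eef_rot'],s['q'],s['grip_width'])
p,e=pose(0,np.radians(45),.014)
plan(s['tcp_pos'],s['eef_rot'],p,e,5,2)
```

```text
12.15 [ 0.44306357 -0.17413753  0.16314945] [-3.13468779  0.78424606  2.84645508] [-0.66730195 -0.36537862 -1.04726896  0.13818434  0.25308548 -0.2691304 ] 0.6035184028061131
[{'dx': -0.01, 'dy': 0.02, 'dz': 0.68, 'ax': -0.01, 'ay': 0.0, 'az': 0.0}, {'dx': -0.01, 'dy': 0.02, 'dz': 0.68, 'ax': -0.01, 'ay': 0.0, 'az': 0.0}, {'dx': -0.02, 'dy': 0.02, 'dz': 0.68, 'ax': -0.01, 'ay': 0.0, 'az': 0.0}, {'dx': -0.01, 'dy': 0.02, 'dz': 0.68, 'ax': -0.01, 'ay': -0.01, 'az': 0.01}, {'dx': -0.02, 'dy': 0.01, 'dz': 0.68, 'ax': -0.02, 'ay': 0.0, 'az': 0.0}]
end [ 0.50224207 -0.19020504  0.10421805] [3.1411713  0.7852961  2.84497908]
```

View pics/s3.png

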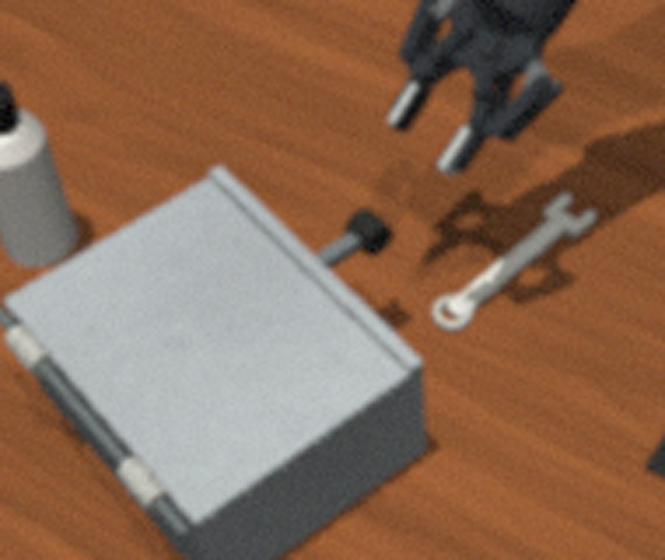

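View pics/t3.png

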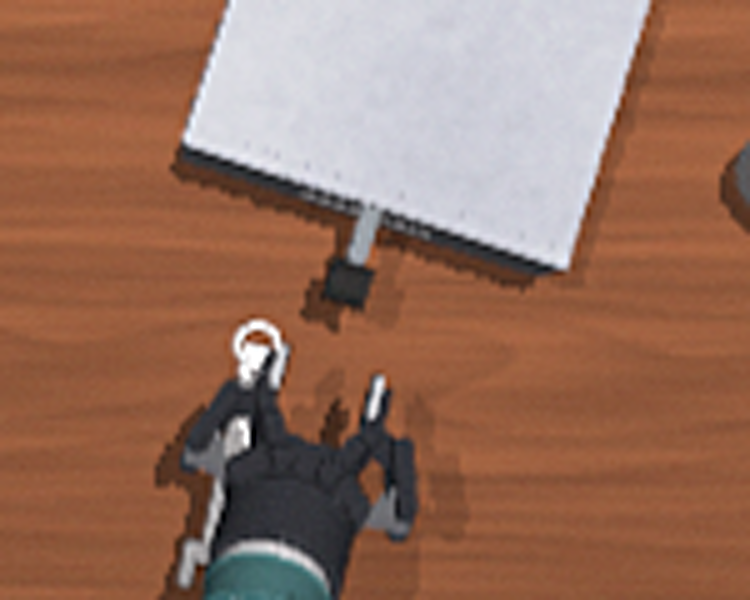

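Pads sit in line with the barrel (top crop: pads at (277,365) and (377,395), barrel at (349,283); the slight offset is mostly parallax). Advancing along the tool axis.

>>> send_rows(targets=[{"dx": 0, "dy": 0.05, "dz": 0.7, "ax": 0, "ay": 0, "az": 0}, {"dx": 0, "dy": 0.05, "dz": 0.8, "ax": 0, "ay": 0, "az": 0}, {"dx": -0.05, "dy": 0, "dz": 0.8, "ax": 0, "ay": 0, "az": 0}, {"dx": 0, "dy": 0, "dz": 0.7, "ax": 0, "ay": 0, "az": 0}, {"dx": 0, "dy": 0, "dz": 0.6, "ax": 0, "ay": 0, "az": 0}])

```text
t: 12.78
tcp_pos: [0.5074, -0.1888, 0.1012]
eef_rot: [-3.135, 0.786, 2.85]
force: [-0.8, 0.1, -1.0]
grip_width: 0.603
```

Run:
```python
from h import *
p,d=optics.get_image('scene');a=cv2.resize(p[110:200,230:330],None,fx=5,fy=5,interpolation=cv2.INTER_CUBIC)
p,d=optics.get_image('top');cv2.imwrite('pics/t4.png',cv2.resize(p[180:300,280:430],None,fx=5,fy=5,interpolation=cv2.INTER_CUBIC))
cv2.imwrite('pics/s4.png',a)
s=manip.read_state();print(s['t'],s['tcp_pos'],s['eef_rot'],s['q'],s['force'],pose(0,np.radians(45),.02))
```

```text
12.875 [ 0.50714028 -0.1887252   0.10059236] [-3.1354071   0.78431496  2.85044561] [-0.58393897 -0.05369463 -1.02523586 -0.16463954  0.19925829 -0.20997437] [0.44636689 0.13745156 0.63497607] (array([ 0.50632419, -0.19143476,  0.09985786]), array([3.14159265, 0.78539816, 2.84488668]))
```

View pics/s4.png

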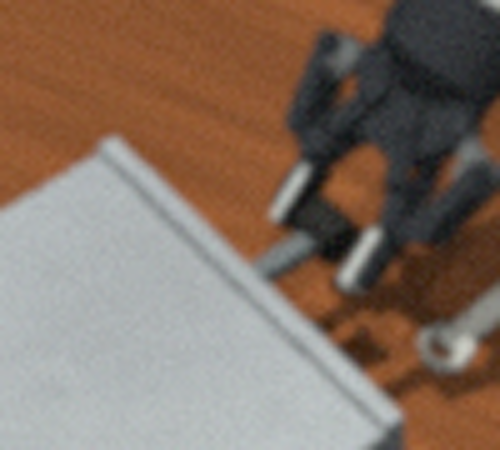

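View pics/t4.png

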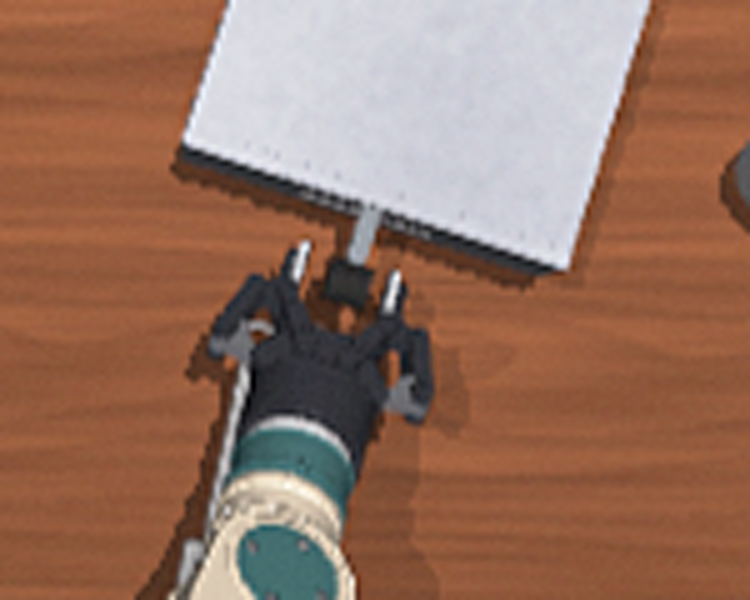

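The barrel sits centred between both pads in both views. Closing.

>>> send_rows(targets=[{"dx": 0, "dy": 0, "dz": 0, "ax": 0, "ay": 0, "az": 0}, {"dx": 0, "dy": 0, "dz": 0, "ax": 0, "ay": 0, "az": 0}, {"dx": 0, "dy": 0, "dz": 0, "ax": 0, "ay": 0, "az": 0}, {"dx": 0, "dy": 0, "dz": 0, "ax": 0, "ay": 0, "az": 0}, {"dx": 0, "dy": 0, "dz": 0, "ax": 0, "ay": 0, "az": 0}], hand=1, grip_force=50)

```text
t: 13.5
tcp_pos: [0.5055, -0.1911, 0.1018]
eef_rot: [-3.13, 0.786, 2.849]
force: [-4.2, -4.3, 0.8]
grip_width: 0.295
```

Run:
```python
from h import *
s=manip.read_state();print(s['t'],s['tcp_pos'],s['eef_rot'],s['force'],s['moment'],s['grip_width'])
```

```text
13.5 [ 0.50551529 -0.19114891  0.1017676 ] [-3.12983388  0.78566379  2.84883069] [-4.23771088 -4.31736452  0.77415771] [-0.31047999  1.09687658 -0.68731272] 0.2948906634804297
```

```bash
cat >> h.py <<'E'
def arc(p0,e0,a0,a1,N,dec=2,Hh=None,rel=None):
    "rotate current pose about hinge from lid angle a0 to a1"
    Hh=H if Hh is None else Hh
    p=np.array(p0);R=Rn.from_euler('xyz',e0); rows=[]
    pr=p-Hh;R0=R
    for i in range(N):
        Q=Rn.from_rotvec(v*(a1-a0)*(i+1)/N)
        pt=Hh+Q.apply(pr);Rt=Q*R0
        s=np.round(R.inv().apply(pt-p)/.025,dec);r=np.round((R.inv()*Rt).as_rotvec()/np.radians(6),dec)
        rows.append(dict(zip(('dx','dy','dz','ax','ay','az'),[float(x)+0. for x in (*s,*r)])))
        p=p+R.apply(s*.025);R=R*Rn.from_rotvec(r*np.radians(6))
    for i in range(0,N,5):print(rows[i:i+5])
    print('end',p,R.as_euler('xyz'))
def lidang(p,e,beta=None):
    # from TCP position: subtract the tip offset along the tool axis
    z=Rn.from_euler('xyz',e).apply([0,0,1]); c=np.array(p)-.02*z-H
    return np.arctan2(c[2],-c@u), np.hypot(c[2],c@u), c@v
E
python3 - <<'E'
from h import *
s=manip.read_state();p,e=s['tcp_pos'],s['eef_rot']
print(lidang(p,e))
p,e=pose(0,np.radians(45),.02)
arc(p,e,0,np.radians(30),10)
E
```

```text
(np.float64(0.007593728300305705), np.float64(0.250867959282117), np.float64(0.00021624030470905617))
[{'dx': -0.34, 'dy': 0.0, 'dz': -0.36, 'ax': 0.0, 'ay': 0.5, 'az': 0.0}, {'dx': -0.34, 'dy': 0.0, 'dz': -0.36, 'ax': 0.0, 'ay': 0.5, 'az': 0.0}, {'dx': -0.33, 'dy': 0.0, 'dz': -0.36, 'ax': 0.0, 'ay': 0.5, 'az': 0.0}, {'dx': -0.34, 'dy': 0.0, 'dz': -0.37, 'ax': 0.0, 'ay': 0.5, 'az': 0.0}, {'dx': -0.34, 'dy': 0.0, 'dz': -0.36, 'ax': 0.0, 'ay': 0.5, 'az': 0.0}]
[{'dx': -0.34, 'dy': 0.0, 'dz': -0.36, 'ax': 0.0, 'ay': 0.5, 'az': 0.0}, {'dx': -0.34, 'dy': 0.0, 'dz': -0.36, 'ax': 0.0, 'ay': 0.5, 'az': 0.0}, {'dx': -0.33, 'dy': 0.0, 'dz': -0.36, 'ax': 0.0, 'ay': 0.5, 'az': 0.0}, {'dx': -0.34, 'dy': 0.0, 'dz': -0.36, 'ax': 0.0, 'ay': 0.5, 'az': 0.0}, {'dx': -0.34, 'dy': 0.0, 'dz': -0.36, 'ax': 0.0, 'ay': 0.5, 'az': 0.0}]
end [ 0.52984267 -0.19862508  0.2195856 ] [3.14159265 0.26179939 2.84488668]
```

>>> send_rows(targets=[{"dx": -0.34, "dy": 0, "dz": -0.36, "ax": 0, "ay": 0.5, "az": 0}, {"dx": -0.34, "dy": 0, "dz": -0.36, "ax": 0, "ay": 0.5, "az": 0}, {"dx": -0.34, "dy": 0, "dz": -0.36, "ax": 0, "ay": 0.5, "az": 0}, {"dx": -0.34, "dy": 0, "dz": -0.36, "ax": 0, "ay": 0.5, "az": 0}, {"dx": -0.34, "dy": 0, "dz": -0.36, "ax": 0, "ay": 0.5, "az": 0}])

```text
t: 14.12
tcp_pos: [0.5103, -0.1926, 0.1643]
eef_rot: [-3.13, 0.524, 2.847]
force: [2.4, -9.4, -3.8]
grip_width: 0.297
```

```bash
cat > st.py <<'E'
from h import *
s=manip.read_state();p,e=s['tcp_pos'],s['eef_rot'];R=Rn.from_euler('xyz',e)
z=R.apply([0,0,1]);print(s['t'],'ang',lidang(p,e),'tilt',np.degrees(np.arctan2(-z[2],z@u)),'F',s['force'],'Ft',R.inv().apply(s['force']),'M',s['moment'],'w',s['grip_width'],'q',s['q'])
E
python3 st.py
```

```text
14.125 ang (np.float64(0.27280267180205653), np.float64(0.25100552143532273), np.float64(0.00024181520074130218)) tilt 59.992671356040496 F [ 2.39725524 -9.44231054 -3.79220966] Ft [-2.46369688 -8.27174407  5.89858991] M [-0.88325106  0.34031846 -0.47018681] w 0.2974843847614636 q [-0.53860393 -0.12026758 -0.7290613   0.44875925  0.10977123 -0.21212887]
```

>>> send_rows(targets=[{"dx": -0.34, "dy": -0.05, "dz": -0.36, "ax": 0, "ay": 0.5, "az": 0}, {"dx": -0.34, "dy": 0, "dz": -0.36, "ax": 0, "ay": 0.5, "az": 0}, {"dx": -0.34, "dy": 0, "dz": -0.36, "ax": 0, "ay": 0.5, "az": 0}, {"dx": -0.34, "dy": 0, "dz": -0.36, "ax": 0, "ay": 0.5, "az": 0}, {"dx": -0.34, "dy": 0, "dz": -0.36, "ax": 0, "ay": 0.5, "az": 0}])

```text
t: 14.75
tcp_pos: [0.5299, -0.1986, 0.2223]
eef_rot: [-3.133, 0.262, 2.846]
force: [2.4, -5.0, -3.4]
grip_width: 0.292
```

```bash
python3 st.py
```

```text
14.75 ang (np.float64(0.5328980499183076), np.float64(0.25119003616175223), np.float64(0.0002151945539780128)) tilt 74.98244816339307 F [ 2.36162021 -4.99591602 -3.41975631] Ft [-2.70154698 -4.05362776  4.30126796] M [-0.69788946 -0.02981007 -0.02597167] w 0.2915376884667493 q [-0.49492622  0.00416126 -0.39144696  0.91636675  0.04269181 -0.19263143]
```

>>> send_rows(targets=[{"dx": -0.34, "dy": -0.03, "dz": -0.36, "ax": 0, "ay": 0.5, "az": 0}, {"dx": -0.34, "dy": 0, "dz": -0.36, "ax": 0, "ay": 0.5, "az": 0}, {"dx": -0.34, "dy": 0, "dz": -0.36, "ax": 0, "ay": 0.5, "az": 0}, {"dx": -0.34, "dy": 0, "dz": -0.36, "ax": 0, "ay": 0.5, "az": 0}, {"dx": -0.34, "dy": 0, "dz": -0.36, "ax": 0, "ay": 0.5, "az": 0}])

```text
t: 15.38
tcp_pos: [0.5634, -0.2089, 0.2734]
eef_rot: [-3.134, 0.001, 2.845]
force: [0.7, -2.6, -1.4]
grip_width: 0.297
```

```bash
python3 st.py
```

```text
15.375 ang (np.float64(0.7943403723230774), np.float64(0.2515030315503335), np.float64(0.00016672414078602236)) tilt 89.96343579876222 F [ 0.69382374 -2.57442705 -1.41951428] Ft [-1.41495438 -2.24846529  1.43749599] M [-0.50676843 -0.23492827  0.1666776 ] w 0.2966854496730144 q [-0.45899179  0.21432372 -0.01744451  1.3371739  -0.00737525 -0.16243968]
```

>>> send_rows(targets=[{"dx": -0.34, "dy": 0, "dz": -0.36, "ax": 0, "ay": 0.5, "az": 0}, {"dx": -0.34, "dy": 0, "dz": -0.36, "ax": 0, "ay": 0.5, "az": 0}, {"dx": -0.34, "dy": 0, "dz": -0.36, "ax": 0, "ay": 0.5, "az": 0}, {"dx": -0.34, "dy": 0, "dz": -0.36, "ax": 0, "ay": 0.5, "az": 0}, {"dx": -0.34, "dy": 0, "dz": -0.36, "ax": 0, "ay": 0.5, "az": 0}])

```text
t: 16.0
tcp_pos: [0.6083, -0.2226, 0.3139]
eef_rot: [-3.134, -0.261, 2.844]
force: [-0.2, -2.9, 0.3]
grip_width: 0.297
```

>>> send_rows(targets=[{"dx": -0.28, "dy": 0, "dz": -0.3, "ax": 0, "ay": 0.4, "az": 0}, {"dx": -0.21, "dy": 0, "dz": -0.22, "ax": 0, "ay": 0.3, "az": 0}, {"dx": 0, "dy": 0, "dz": 0, "ax": 0, "ay": 0, "az": 0}, {"dx": 0, "dy": 0, "dz": 0, "ax": 0, "ay": 0, "az": 0}, {"dx": 0, "dy": 0, "dz": 0, "ax": 0, "ay": 0, "az": 0}])

```text
t: 16.62
tcp_pos: [0.6223, -0.2268, 0.3227]
eef_rot: [-3.134, -0.333, 2.843]
force: [-3.1, -4.2, 5.4]
grip_width: 0.293
```

```bash
python3 st.py
cat > lid.py <<'E'
from h import *
import sys
tag=sys.argv[1]
for n in('scene','top'):
    p,d=optics.get_image(n); cv2.imwrite(f'pics/{n}_{tag}.png',p); C=cloud(n,d)
    r=silhouettes(n,'lid')
    if not r: print(n,'no mask'); continue
    m=r[0]['mask']&(d>0); m=cv2.erode(m.astype(np.uint8),np.ones((5,5)))>0
    q=C[m]-H; a=q@u;b=q[:,2];w=q@v
    k=(abs(w)<.12)&(a<.02)&(a>-.22)&(b>0)
    a,b=a[k],b[k]
    for _ in range(6):
        X=np.c_[a,b]; c=np.median(X,0); U,S,V=np.linalg.svd(X-X.mean(0),full_matrices=False); dr=V[0]; res=(X-X.mean(0))@V[1]
        kk=abs(res)<.012; a,b=a[kk],b[kk]
    dr=dr*np.sign(dr[1]); print(n,r[0]['confidence'],len(a),'lid angle',np.arctan2(dr[1],-dr[0]),'res',res.std())
s=manip.read_state();print(s['t'],lidang(s['tcp_pos'],s['eef_rot']))
E
python3 lid.py hi
```

```text
16.625 ang (np.float64(1.1276297937388924), np.float64(0.25195104067347984), np.float64(0.00025164798657924514)) tilt 109.1083998782893 F [-3.12374729 -4.20683572  5.42140351] Ft [ 3.42771152 -4.97537305 -4.51035882] M [-0.64817143  0.177978    0.6297033 ] w 0.29251648468699 q [-0.42521474  0.57395942  0.5537417   1.8806221  -0.04939327 -0.12003497]
scene 0.66 4101 lid angle 1.1233993295084241 res 0.001515740449171484
top 0.63 249 lid angle 1.1248253306020275 res 0.001811059308346245
16.825 (np.float64(1.12751361052788), np.float64(0.25194616475373943), np.float64(0.0002327196986112348))
```

View pics/scene_hi.png

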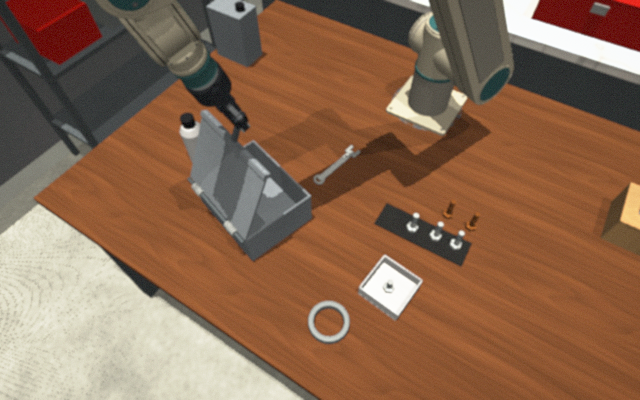

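The scene camera shows the lid at 1.12 rad (lid fit, both cameras; TCP arc says 1.128), past balance and well short of wide open. The three good bolts still stand at (413,222), (436,231) and (457,240), and the short one is in the tin at (389,287).

Run:
```python
from h import *
s=manip.read_state();arc(s['tcp_pos'],s['eef_rot'],1.125,.863,10,2)
```

```text
[{'dx': 0.16, 'dy': 0.0, 'dz': 0.19, 'ax': 0.0, 'ay': -0.25, 'az': 0.0}, {'dx': 0.17, 'dy': 0.0, 'dz': 0.18, 'ax': 0.0, 'ay': -0.25, 'az': 0.0}, {'dx': 0.16, 'dy': 0.0, 'dz': 0.19, 'ax': 0.0, 'ay': -0.25, 'az': 0.01}, {'dx': 0.17, 'dy': 0.0, 'dz': 0.19, 'ax': 0.0, 'ay': -0.25, 'az': 0.0}, {'dx': 0.16, 'dy': 0.01, 'dz': 0.19, 'ax': 0.0, 'ay': -0.25, 'az': 0.0}]
[{'dx': 0.17, 'dy': 0.0, 'dz': 0.18, 'ax': 0.0, 'ay': -0.25, 'az': 0.0}, {'dx': 0.16, 'dy': 0.0, 'dz': 0.19, 'ax': 0.0, 'ay': -0.25, 'az': 0.0}, {'dx': 0.17, 'dy': 0.0, 'dz': 0.19, 'ax': 0.0, 'ay': -0.25, 'az': 0.01}, {'dx': 0.16, 'dy': 0.0, 'dz': 0.18, 'ax': 0.0, 'ay': -0.25, 'az': 0.0}, {'dx': 0.17, 'dy': 0.0, 'dz': 0.19, 'ax': 0.0, 'ay': -0.25, 'az': 0.0}]
end [ 0.57431723 -0.21217851  0.28594543] [-3.1335906  -0.07165496  2.8432453 ]
```

>>> send_rows(targets=[{"dx": 0.16, "dy": -0.02, "dz": 0.19, "ax": 0, "ay": -0.25, "az": 0}, {"dx": 0.17, "dy": 0, "dz": 0.18, "ax": 0, "ay": -0.25, "az": 0}, {"dx": 0.16, "dy": 0, "dz": 0.19, "ax": 0, "ay": -0.25, "az": 0}, {"dx": 0.17, "dy": 0, "dz": 0.19, "ax": 0, "ay": -0.25, "az": 0}, {"dx": 0.16, "dy": 0, "dz": 0.19, "ax": 0, "ay": -0.25, "az": 0}])

```text
t: 17.45
tcp_pos: [0.597, -0.2191, 0.3055]
eef_rot: [-3.135, -0.202, 2.844]
force: [-3.4, -3.2, 5.6]
grip_width: 0.294
```

>>> send_rows(targets=[{"dx": 0.17, "dy": 0, "dz": 0.18, "ax": 0, "ay": -0.25, "az": 0}, {"dx": 0.16, "dy": 0, "dz": 0.19, "ax": 0, "ay": -0.25, "az": 0}, {"dx": 0.17, "dy": 0, "dz": 0.19, "ax": 0, "ay": -0.25, "az": 0}, {"dx": 0.16, "dy": 0, "dz": 0.18, "ax": 0, "ay": -0.25, "az": 0}, {"dx": 0.17, "dy": 0, "dz": 0.19, "ax": 0, "ay": -0.25, "az": 0}])

```text
t: 18.08
tcp_pos: [0.5742, -0.2121, 0.2852]
eef_rot: [-3.135, -0.071, 2.845]
force: [-2.0, -2.5, 3.3]
grip_width: 0.295
```

>>> send_rows(targets=[{"dx": 0, "dy": 0, "dz": 0, "ax": 0, "ay": 0, "az": 0}, {"dx": 0, "dy": 0, "dz": 0, "ax": 0, "ay": 0, "az": 0}, {"dx": 0, "dy": 0, "dz": 0, "ax": 0, "ay": 0, "az": 0}, {"dx": 0, "dy": 0, "dz": 0, "ax": 0, "ay": 0, "az": 0}, {"dx": 0, "dy": 0, "dz": 0, "ax": 0, "ay": 0, "az": 0}])

```text
t: 18.7
tcp_pos: [0.5744, -0.2122, 0.2855]
eef_rot: [-3.135, -0.074, 2.845]
force: [-5.0, -3.1, 6.4]
grip_width: 0.298
```

```bash
python3 st.py; python3 lid.py end
```

```text
18.7 ang (np.float64(0.8649406160088489), np.float64(0.25153271028646007), np.float64(0.00019333126497656265)) tilt 94.24715041033447 F [-5.01063871 -3.10154611  6.40177833] Ft [ 4.34785805 -4.47011212 -6.06820256] M [-0.7139367   0.7151534   0.28735276] w 0.2981555225160318 q [-0.45092354  0.28457024  0.09532342  1.4538259  -0.01765683 -0.15370849]
scene 0.92 5071 lid angle 0.8615256339371367 res 0.0017170854251807826
top 0.74 823 lid angle 0.8663135410447758 res 0.001945136600538528
18.9 (np.float64(0.8650237275002665), np.float64(0.2515360619666168), np.float64(0.00020184683512090303))
```

View pics/scene_end.png

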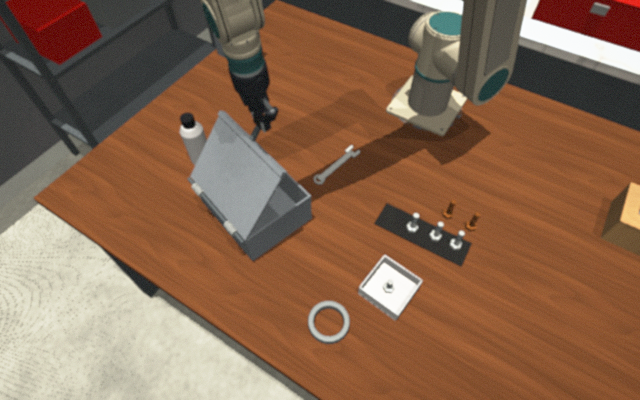

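The lid is held steady at about 0.865 rad by the grip (held at about (268,115)). The bolts, tin contents, can, wrench and tape look undisturbed. Handing in.

```bash
python3 -c "
from bench import manip
print(manip.finish_job())"
```

```text
the job is handed in; nothing more can be done
None
```

The job is done and handed in at about 19 s of the 53 s allowed. The short bolt is in the scrap tin, and the gripper is holding the lid just below its balance point.

- **Bolts:** I picked the short one out by its height in the depth images and stood it in the tin. The last picture shows it there, with the three good bolts still standing on the mat.
- **Lid:** I gripped it across the barrel's flat ends and raised it to about 1.125 rad. I then eased it back to about 0.865 rad and held it still.
- **Last checks:** The final lid angle was 0.862 and 0.866 rad from the two cameras and 0.865 rad from the arm's position. All are inside your 0.73 to 0.96 range. The grip opening was steady, and the force read at rest was about 9 N, some of it sideways load in the grip.
- **Bystanders:** The spray can, wrench and tape look untouched in the last picture. I did not measure their positions.

No check failed. Early on, the two cameras disagreed by a few millimetres on the bolt and grip positions, and both grasps still closed properly.

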